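Dispense one yoghurt pot and stop it in the chute

TASK

Get one pot of yoghurt out of the pot dispenser: with one finger press its red thumb key right down, with the other finger standing in the chute beside the key so that the pot that pops out is stopped there before it runs off the end. Only press and stop, lift nothing, let out just this one pot, and leave everything else on the counter alone. Finish while holding: key still fully down, the pot at rest standing against your finger in the chute.

Things in the scene. Friction and masses are not known exactly. Their poses are not given: they have to be found in the camera images.
- dispenser: Countertop yoghurt pot dispenser, fixed, steel and white, 330 mm long. Origin on the counter right under the magazine's centre line; x points to its rear, y to the key side, z up. The pots leave at the foot of the magazine towards -x. White ejector housing behind the magazine to x = +115 mm, 105 mm high; the key's white box beside the chute is 45 mm high
- thumb_key (a joint): travel of the red thumb key in m: 0 up, 0.018 fully down. Spring return: about 1.5 N to start, 3 to 7 N on the way, then a hard stop. It drives the ejector 4.5 times as far; this meets the bottom pot at about 0.0025 (pressed fast it jolts the key, over 12 N) and pushes it out; the pot tips on to the slope and slides off at about 0.015 to 0.016, sooner if pressed fast
- key_top (a point): centre of the top face of the red ribbed thumb key, 46 mm (along the chute) by 44 mm (across), beside the chute at dispenser x = -150, y = +61 mm; 67 mm above the counter when up, 49 mm when fully down. Moves with the key
- chute_stop (a point): point on the chute floor's centre line straight beside the key: dispenser x = -150, y = 0, 39 mm above the counter (fixed). With the key fully down, a fingertip level with the key's top is 10 mm above the floor here: it clears floor and walls and the pot stops against that finger, its lid rim about 25 mm above the tip
- pot: the bottom pot, the one to get: low sealed yoghurt pot, white and pink with pink lid, 30 mm high, 51 mm across, 58 mm at the lid rim, 0.075 kg; origin at the centre of its underside, z up through the lid. At first it stands in the magazine on the level floor above the dispenser's origin, 68 mm above the counter
- pot_second: the same kind of pot, stacked on the first, origin at the centre of its underside; must stay in the magazine
- pot_third: the same kind of pot, third of the stack, origin at the centre of its underside; must stay in the magazine
- pot_fourth: the same kind of pot, top of the stack, origin at the centre of its underside; must stay in the magazine
- tub_pink: bystander: large yoghurt tub with pink band, 94 mm across, 105 mm high; origin under its centre
- tub_green: bystander: large yoghurt tub with green band, 94 mm across, 105 mm high; origin under its centre
- cup_stack_tall: bystander: stack of ten clear cups, 92 mm across, 214 mm high; origin under its centre
- cup_stack_short: bystander: stack of four clear cups, 92 mm across, 148 mm high; origin under its centre
- cup: bystander: one clear cup standing beyond the chute's open end, 84 mm across, 85 mm high; origin under its centre
- scoop: bystander: small white measuring scoop lying on the counter, 42 mm bowl 20 mm high at its origin, handle 100 mm along its -x
- milk_jug: bystander: white milk bottle with green band and cap, 105 by 85 mm, 228 mm high, handle on its -x side; origin under its centre
- magazine_top (a point): centre of the open top of the magazine, a clear square tube 68 mm wide (77 at its collar) that stands from 68 to 209 mm above the counter and holds four stacked pots; mouth at the bottom of its front (-x) side
- chute_end (a point): floor centre of the chute's open end, dispenser x = -215 mm, 18 mm high. The bare metal chute is level at 68 mm to x = -60, then slopes down 18 degrees to here; 62 mm wide inside, side walls 8 mm high, 3 mm thick. Slippery: a pot let go on the slope runs off the end in under a second
Things that resemble listed ones, but are neither listed nor needed, are in the scene too. What is shaped like the pot_fourth but black or purple is not meant.

How it is judged:
At the end, for the whole second after the job is handed in: Through the last second: key held by the fingers over 15 of its 18 mm (over 1 N); pot out on the chute (base 62 to 170 mm ahead of the magazine's centre, 20 mm either side), standing (tilt under 0.6 rad), still, leaning on a finger (over 0.03 N); the other three pots in the magazine (value of joint thumb_key above 0.015 m and contact force between the fingers and dispenser above 1 N and contact force between the fingers and pot above 0.03 N and x of pot in the frame of dispenser between -0.17 and -0.062 m and y of pot in the frame of dispenser between -0.02 and 0.02 m and z of pot in the frame of dispenser below 0.072 m and angle between pot's own z axis and vertical below 0.6 rad and linear speed of pot below 0.02 m/s and x of each of pot_second, pot_third, pot_fourth in the frame of dispenser above -0.012 m); the arm keeps its last pose, push and grip.
It fails at once if the pot slides off the chute's end (x of pot in the frame of dispenser below -0.195 m).
It fails at once if the pot is lifted (over 32 mm above the feed floor) (z of pot in the frame of dispenser above 0.1 m).
It fails at once if the pot tips over (angle between pot's own z axis and vertical above 1 rad).
It fails at once if a second pot comes out of the magazine or the stack is lifted (x of any of pot_second, pot_third, pot_fourth in the frame of dispenser below -0.02 m or z of pot_second in the frame of dispenser above 0.113 m or z of pot_third in the frame of dispenser above 0.143 m or z of pot_fourth in the frame of dispenser above 0.173 m).
It fails at once if another thing on the counter is moved by more than 15 mm (distance of any of tub_pink, tub_green, cup_stack_tall, cup_stack_short, cup, scoop, milk_jug from where it was at the start of the episode above 0.015 m).
It also fails if it takes over 38 s, if anything falls off the work surface, if the arm or the gripper's body presses on something with over 40 N, if the wrist force passes 120 N, or if a joint passes its speed limit or range.

ROBOT

A 6-joint arm with a two-finger parallel gripper is mounted at the origin on the work surface. World frame = base frame: x ahead of the robot, y to its left, z up, the work surface at z = 0. Lengths are in m, angles in rad, forces in N, time in s.
With the tool pointing down it reaches from about 0.25 to 0.725 m from the base axis. Payload 4 kg.
Tool frame: the origin (TCP) lies at the very end of the fingers, on their centre line; the grasp point (between the pads) lies manip.pinch_z behind it (manip.pinch_z is the distance from the TCP to the grasp point, in m); y points along the fingers, z is the direction in which the jaws open and shut, and the axes are right-handed (so a half turn about y gives the same grasp; the last joint's range is limited). The gripper opens to 85 mm and grips with 20 to 120 N. Pads are 22 mm wide; open, the fingers measure 114 mm over their backs; the gripper's body (76 mm by 85 mm) begins 54 mm behind the grasp point. The pads swing forward as they close: fully open they stand 13 mm farther back than shut.
Start: joints at [-1.161, 0.241, 0.005, 1.335, 0, 1.571], TCP at [0.199, -0.459, 0.231] pointing down, gripper open.
Joint ranges: [-2.72, 2.72], [-1.05, 1.87], [-1.09, 1.28], [-1.99, 2.15], [-1.42, 1.44], [-3.14, 3.14]. Speed limits (rad/s): [2.79, 2.79, 3.14, 3.14, 3.14, 3.14].

INTERFACE

Orientations are given as a rotation vector (axis times angle).
In Python, from station import monitor, cams, hand_in, nets, manip gives the robot as it stands. The module is installed in compiled form; this text tells all that it offers.
- The arm moves only by the tool play_rows, never from a script. Its argument "moves" is a list of rows, each a list of 3 entries, a list of its own where there are three numbers: the opening in per cent of the stroke, from 0 (shut) to 100 (fully open), then the shift along the tool's x, y, z in units of 40 mm (1.0 is 40 mm), then the turn about the tool's y in units of 6 degrees (1.0 is 6 degrees). A call has 1 to 12 rows; each row is the pose to reach, as a shift and turn from the pose commanded when the call began, along the tool's axes at that moment; what a row does not reach only later rows make up. A row lasts 1/12 s, in which the tool goes at most 41.7 mm and 7.16 degrees, less where a joint would pass 70% of its speed; a pose out of reach is approached as far as the arm can. A call with a gripper value outside its range is refused whole. The fingers move at their own pace and stop on an object; "squeeze" is the grip in N (left out, the last holds). Time passes only in rows, so rows that repeat a pose let the fingers close. It gives the time, the measured TCP pose, the force and the opening at its end, in the units of the state.
- monitor.observe(): the state, without advancing time (a new reading comes with each control period).
- cams.grab_frame(name): name is "scene" or "side" or "wrist"; returns a dict with "image" (480x640x3 uint8, red, green, blue), "fov_y" (degrees; the focal length in pixels is half the picture's height over the tangent of half this angle, whatever the lens; pixels are square), "cx", "cy" (the principal point, pixels), "D" ([k1, k2, p1, p2, k3] as OpenCV has them; the pictures are not rectified), "rvec" (rotation vector, rad) and "tvec" (3), from world to camera coordinates, as OpenCV has them; the wrist camera has in their place "mount" (4x4, takes a point from camera to tool coordinates, whose origin is the TCP and whose axes are the tool frame's). Camera axes: x right, y down, z forward; pixel columns grow to the right and rows downward; lengths in m; the calibration is good to about 2 mm. A picture is of the moment at which its call begins: read the wrist's pose just before it. There is no depth.
- hand_in(): hands the job in, once; it reports no verdict.
Trained networks look in a picture, given as the dict that the camera call returned (one of the last four; its "shot" number tells which), for a name from the list of things; names that differ only in an ending like _2 or _b are one class to them, and where a whole thing is asked for, a point or a joint stands for the part that bears it (a point fixed in the world has none). Each returns a list of dicts, best first, with "confidence" (0 to 1); they miss things now and then, are a little off and sometimes report something else, mostly with a low value. They report only what shows in the picture. A call takes as long as a camera call. They do not tell look-alikes from the thing itself.
- nets.look_for(query, picture): "centre" ([x, y, z] in m, in the coordinates of the camera as it stood for that picture, good to about 4 mm: the middle of the surface that is visible of it).
- nets.tip_of(query, picture): "centre" ([x, y, z] in m, in the coordinates of the camera as it stood for that picture, good to about 4 mm: a listed point, or the origin of a listed thing).
The state is a dict: "t": time; "qpos": joint angles; "dq": joint speeds; "joint_efforts": joint torques, N m; "tool_pos": TCP position; "tcp_rot": TCP orientation; "force": force on the tool from outside, world axes, zero at the start; "wrist_torque": the same for the moment, N m; "finger_gap": finger opening in m.
Only numpy, scipy, OpenCV 4.12 (cv2) and the standard library are available. Lean on these libraries where they do the work, as an engineer would, in place of code of your own. Each camera call takes 0.05 s, during which the arm holds its last target.

## Working session

There is one attempt and no reset: what is moved stays moved. The work goes in short steps, Python scripts to look and compute and a tool call to move; the robot and the scene stay as the last step left them, time stands still between calls to the robot, and variables do not carry over. Pictures are saved under pics/ and viewed, and the job is handed in when it is done.

Besides the shell and the picture viewer there is one more tool, called as name(argument=value, ...) on one line, values as JSON. play_rows: Moves the arm, as the interface text tells. Its arguments: {"type":"object","properties":{"moves":{"type":"array","items":{"type":"array"}},"squeeze":{"type":"number"}},"required":["moves"]}

```bash
mkdir -p pics; python3 - <<'E'
from station import monitor,cams,nets,manip
import cv2
s=monitor.observe();print({k:(v) for k,v in s.items()});print(manip.pinch_z)
import pickle
for n in ["scene","side"]:
    p=cams.grab_frame(n);cv2.imwrite(f"pics/{n}0.png",p["image"][:,:,::-1])
    print(n,{k:v for k,v in p.items() if k!="image"})
    for q in ["key_top","chute_stop","magazine_top","chute_end","dispenser","pot"]:
        r=nets.tip_of(q,p)
        import numpy as np
        R=cv2.Rodrigues(np.array(p["rvec"]))[0]
        for d in r[:3]: print(q,d["confidence"],(R.T@(np.array(d["centre"])-np.array(p["tvec"]).ravel())).round(4))
E
```

```text
{'t': 0.0, 'qpos': array([-1.16100067e+00,  2.41435916e-01,  3.73034107e-03,  1.33519744e+00,
        1.36901777e-05,  1.57079597e+00]), 'dq': array([-0.0019493 ,  0.0007309 ,  0.00059136,  0.00048725,  0.00087035,
        0.00050175]), 'joint_efforts': array([-1.32820456e-03, -3.72312284e+01,  2.52410817e+01,  1.68603100e-02,
       -5.90259037e-05, -8.05021926e-06]), 'tool_pos': array([ 0.1989643 , -0.45802287,  0.23040383]), 'tcp_rot': array([-0.41521995,  1.99810112, -1.99389049]), 'force': array([0.19904241, 0.95105718, 0.9558387 ]), 'wrist_torque': array([-0.00938681,  0.02252906,  0.03571531]), 'finger_gap': 0.08526166723118904}
0.0187
scene {'fov_y': 53.460269665723644, 'cx': 329.21481701005473, 'cy': 242.68583337983247, 'D': array([-0.02092615,  0.        ,  0.        ,  0.        ,  0.        ]), 'rvec': array([ 0.78642546,  2.57588477, -1.1038647 ]), 'tvec': array([ 0.50252551, -0.05560653,  1.61138821]), 'shot': 1}
key_top 0.77 [0.5819 0.0507 0.0686]
chute_stop 0.87 [0.6441 0.0496 0.0374]
magazine_top 0.77 [0.6225 0.198  0.2086]
chute_end 0.64 [ 0.651  -0.0126  0.0211]
dispenser 0.55 [0.6277 0.203  0.003 ]
dispenser 0.22 [ 0.6482 -0.0115  0.0174]
side {'fov_y': 55.12122874989234, 'cx': 314.6044522702211, 'cy': 233.0762008141574, 'D': array([-0.09105167,  0.        ,  0.        ,  0.        ,  0.        ]), 'rvec': array([ 0.56047885, -2.80146038,  0.98596069]), 'tvec': array([0.49449121, 0.27642379, 1.23443333]), 'shot': 2}
key_top 0.72 [0.5861 0.0415 0.0695]
key_top 0.57 [ 0.6301  0.197  -0.003 ]
chute_stop 0.62 [0.6454 0.049  0.0386]
magazine_top 0.74 [0.6297 0.1988 0.2094]
magazine_top 0.45 [ 0.4489 -0.397  -0.0008]
magazine_top 0.2 [0.6477 0.0506 0.0395]
chute_end 0.79 [ 0.6619 -0.0151  0.0178]
dispenser 0.84 [0.6271 0.1981 0.0011]
```

View pics/scene0.png

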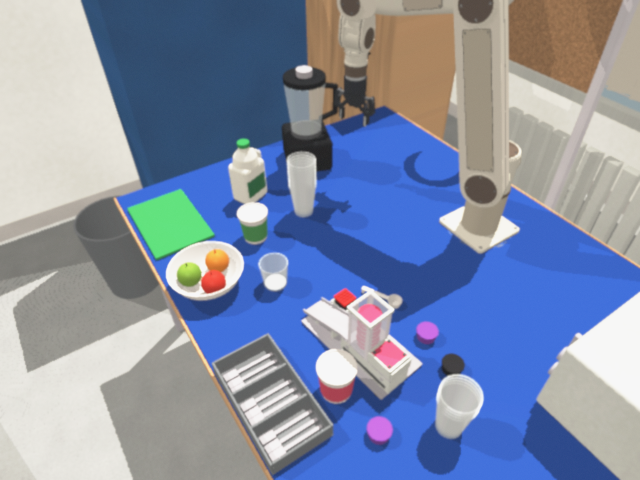

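View pics/side0.png

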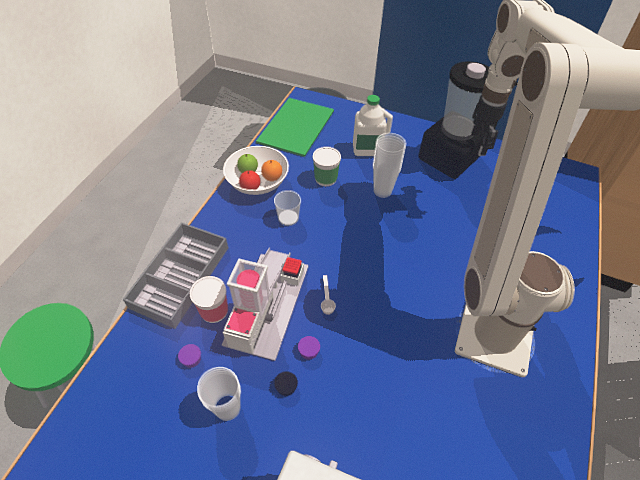

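```bash
cat > h.py <<'E'
from station import monitor,cams,nets,manip
import cv2,numpy as np
from scipy.spatial.transform import Rotation as Ro
def toworld(p,c,st=None):
    c=np.array(c)
    if "mount" in p:
        m=np.array(p["mount"]);t=m[:3,:3]@c+m[:3,3]
        return Ro.from_rotvec(st["tcp_rot"]).apply(t)+st["tool_pos"]
    R=cv2.Rodrigues(np.array(p["rvec"]))[0]
    return R.T@(c-np.array(p["tvec"]).ravel())
L={"key_top":(-.15,.061),"chute_stop":(-.15,0),"magazine_top":(0,0),"chute_end":(-.215,0),"dispenser":(0,0)}
def fit(obs): # list of (name, world xy)
    A=np.array([L[n] for n,_ in obs]);B=np.array([w[:2] for _,w in obs])
    a=A-A.mean(0);b=B-B.mean(0)
    th=np.arctan2((a[:,0]*b[:,1]-a[:,1]*b[:,0]).sum(),(a*b).sum())
    R=np.array([[np.cos(th),-np.sin(th)],[np.sin(th),np.cos(th)]])
    t=B.mean(0)-R@A.mean(0)
    return th,t,R,(B-(A@R.T+t))
E
python3 - <<'E'
from h import *
obs=[]
for n in ["scene","side"]:
    p=cams.grab_frame(n)
    for q in L:
        r=nets.tip_of(q,p)
        if r: 
            w=toworld(p,r[0]["centre"]);obs.append((q,w))
    for q in ["cup","cup_stack_tall","milk_jug","tub_pink","tub_green","scoop"]:
        for d in nets.tip_of(q,p)[:2]: print(n,q,d["confidence"],toworld(p,d["centre"]).round(3))
th,t,R,e=fit(obs);print(np.degrees(th),t,e.round(4))
mid=t+R@np.array([-.15,.0305]);print("mid",mid,"dir y",R[:,1])
s=monitor.observe();T=Ro.from_rotvec(s["tcp_rot"]).as_matrix();print(T.round(3),s["tool_pos"])
E
```

```text
scene cup 0.6 [ 0.696 -0.165  0.004]
scene cup 0.2 [0.737 0.231 0.001]
scene cup_stack_tall 0.62 [ 0.446 -0.396 -0.002]
scene milk_jug 0.67 [ 0.565 -0.582  0.007]
scene tub_pink 0.65 [0.737 0.232 0.004]
scene tub_green 0.94 [ 0.648 -0.378 -0.005]
scene scoop 0.51 [0.453 0.099 0.002]
side cup 0.97 [ 0.694 -0.163 -0.002]
side cup_stack_tall 0.79 [ 0.45  -0.395 -0.002]
side cup_stack_tall 0.65 [ 0.657 -0.013  0.017]
side milk_jug 0.86 [ 0.568 -0.578 -0.   ]
side milk_jug 0.47 [0.63  0.199 0.157]
side tub_pink 0.79 [0.745 0.229 0.001]
side tub_green 0.57 [ 0.646 -0.378 -0.006]
side scoop 0.83 [0.451 0.101 0.   ]
side scoop 0.33 [ 0.629  0.2   -0.   ]
86.31195555998578 [0.64036068 0.13587388] [[ 0.0187  0.0552]
 [ 0.0168  0.0662]
 [-0.0125  0.0653]
 [ 0.025   0.0659]
 [ 0.018   0.0523]
 [ 0.013   0.063 ]
 [-0.0083  0.0656]
 [-0.0574 -0.4967]
 [-0.0134  0.0632]]
mid [ 0.60027523 -0.0118536 ] dir y [-0.99792906  0.06432408]
[[-0.917  0.     0.398]
 [-0.398 -0.    -0.917]
 [-0.    -1.     0.   ]] [ 0.19922623 -0.45860594  0.2313186 ]
```

```bash
cat >> h.py <<'E'
def rfit(obs):
    o=list(obs)
    import itertools
    best=None
    for c in itertools.combinations(range(len(obs)),3):
        try:f=fit([obs[i] for i in c])
        except Exception: continue
        th,t,R,_=f
        er=np.array([np.linalg.norm(R@np.array(L[n])+t-w[:2]) for n,w in obs])
        k=np.minimum(er,.02).sum()
        if best is None or k<best[0]: best=(k,er)
    keep=[obs[i] for i in range(len(obs)) if best[1][i]<.02]
    return fit(keep)+(keep,)
def target(th,t,R,s,z,ty=.0305,tx=-.15):
    m=np.r_[t+R@np.array([tx,ty]),z];T=Ro.from_rotvec(s["tcp_rot"]).as_matrix()
    d=T.T@(m-s["tool_pos"])
    yaw=np.arctan2(T[1,2],T[0,2]);g=[th+np.pi/2,th-np.pi/2]
    a=[(x-yaw+np.pi)%(2*np.pi)-np.pi for x in g]
    print("goal",m.round(4),"shift units",(d/.04).round(3),"turn units(tool y)",-np.degrees(a)/6)
E
python3 - <<'E'
from h import *
import pickle
obs=[]
for n in ["scene","side"]:
    p=cams.grab_frame(n)
    for q in L:
        r=nets.tip_of(q,p)
        for d in r[:1]: obs.append((q,toworld(p,d["centre"])))
th,t,R,e,k=rfit(obs);print(np.degrees(th),t);[print(a,b[1].round(4) if 0 else None) if 0 else print(a[0],b.round(4)) for a,b in zip(k,e)]
pickle.dump(k,open("obs.pkl","wb"))
target(th,t,R,monitor.observe(),.2)
E
```

```text
96.57517111191734 [0.62920415 0.20015592]
key_top [0.0009 0.0045]
chute_stop [-0.005  -0.0017]
magazine_top [-0.001   0.0016]
chute_end [0.0006 0.0005]
dispenser [-0.0011 -0.0025]
key_top [ 0.001 -0.003]
chute_stop [-0.0004  0.0005]
magazine_top [0.0027 0.0025]
chute_end [0.0021 0.0001]
dispenser [ 0.0002 -0.0024]
goal [0.6161 0.0477 0.2   ] shift units [-14.601   0.782  -7.456] turn units(tool y) [ 17.81726278 -12.18273722]
```

play_rows(moves=[[55,[-0.85,-0.2,-0.45],-1],[55,[-1.7,-0.3,-0.9],-2],[55,[-2.55,-0.3,-1.3],-3],[55,[-3.4,-0.3,-1.75],-4],[55,[-4.25,-0.3,-2.2],-5],[55,[-5.1,-0.3,-2.6],-6],[55,[-5.95,-0.3,-3.05],-7],[55,[-6.8,-0.3,-3.5],-8],[55,[-7.65,-0.3,-3.9],-9],[55,[-8.5,-0.3,-4.35],-10],[55,[-9.35,-0.3,-4.8],-11],[55,[-10.2,-0.3,-5.2],-12.2]])

```text
t: 3.5
tool_pos: [0.4914, -0.1034, 0.2435]
tcp_rot: [-1.264, 1.119, -1.119]
force: [-0.8, -0.3, 0.2]
finger_gap: 0.0468
```

```bash
python3 - <<'E'
from h import *
import pickle
s=monitor.observe();print(s["t"],s["tool_pos"],s["finger_gap"],s["force"])
p=cams.grab_frame("wrist");cv2.imwrite("pics/w1.png",p["image"][:,:,::-1])
for q in L:
    for d in nets.tip_of(q,p)[:2]: print(q,d["confidence"],toworld(p,d["centre"],s).round(4))
th,t,R,e,k=rfit(pickle.load(open("obs.pkl","rb")))
for q in L: print(q,(R@np.array(L[q])+t).round(4))
target(th,t,R,monitor.observe(),.15)
E
```

```text
3.5 [ 0.49139732 -0.10337342  0.24351085] 0.04681469367946586 [-0.81417191 -0.32696392  0.18639328]
key_top 0.91 [0.5868 0.0402 0.0638]
chute_stop 0.89 [0.645  0.0528 0.0409]
chute_stop 0.23 [0.59   0.0427 0.0658]
chute_end 0.76 [ 0.6552 -0.0142  0.0139]
key_top [0.5858 0.0442]
chute_stop [0.6464 0.0511]
magazine_top [0.6292 0.2002]
chute_end [ 0.6538 -0.0134]
dispenser [0.6292 0.2002]
goal [0.6161 0.0477 0.15  ] shift units [-3.451  2.327  3.573] turn units(tool y) [ 2.99977615e+01 -2.23851158e-03]
```

View pics/w1.png

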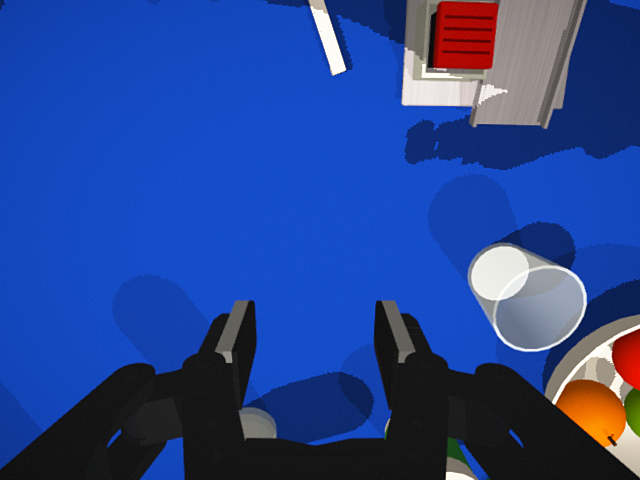

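play_rows(moves=[[55,[-0.6,0,0.6],0],[55,[-1.2,0,1.2],0],[55,[-1.7,0.2,1.8],0],[55,[-2.3,0.6,2.4],0],[55,[-2.9,1.2,3.0],0],[55,[-3.4,1.7,3.5],0],[55,[-3.45,2.3,3.57],0],[55,[-3.45,2.3,3.57],0],[55,[-3.45,2.3,3.57],0]])

```text
t: 4.55
tool_pos: [0.6147, 0.0467, 0.1499]
tcp_rot: [-1.265, 1.128, -1.123]
force: [0.0, 0.6, -0.6]
finger_gap: 0.047
```

```bash
python3 - <<'E'
from h import *
import pickle
s=monitor.observe();print(s["t"],s["tool_pos"],s["finger_gap"],s["force"])
p=cams.grab_frame("wrist");cv2.imwrite("pics/w2.png",p["image"][:,:,::-1])
q=cams.grab_frame("side");cv2.imwrite("pics/s2.png",cv2.resize(q["image"][200:380,160:400,::-1],None,fx=3,fy=3))
o=pickle.load(open("obs.pkl","rb"))
for n in ["key_top","chute_stop","chute_end"]:
    for d in nets.tip_of(n,p)[:1]: w=toworld(p,d["centre"],s);print(n,d["confidence"],w.round(4));o.append((n,w))
th,t,R,e,k=rfit(o);pickle.dump(o,open("obs.pkl","wb"))
for n in L: print(n,(R@np.array(L[n])+t).round(4))
target(th,t,R,monitor.observe(),.075)
E
```

```text
4.55 [0.61471133 0.04672202 0.14990286] 0.046967205448441185 [ 0.04576534  0.62815818 -0.55679061]
key_top 0.79 [0.5895 0.0442 0.0664]
chute_stop 0.76 [0.6416 0.0497 0.0394]
chute_end 0.85 [ 0.6546 -0.0124  0.0157]
key_top [0.5858 0.0441]
chute_stop [0.6464 0.0511]
magazine_top [0.6291 0.2001]
chute_end [ 0.6539 -0.0134]
dispenser [0.6291 0.2001]
goal [0.6161 0.0476 0.075 ] shift units [-0.016  1.969 -0.034] turn units(tool y) [ 2.99862212e+01 -1.37787582e-02]
```

View pics/w2.png

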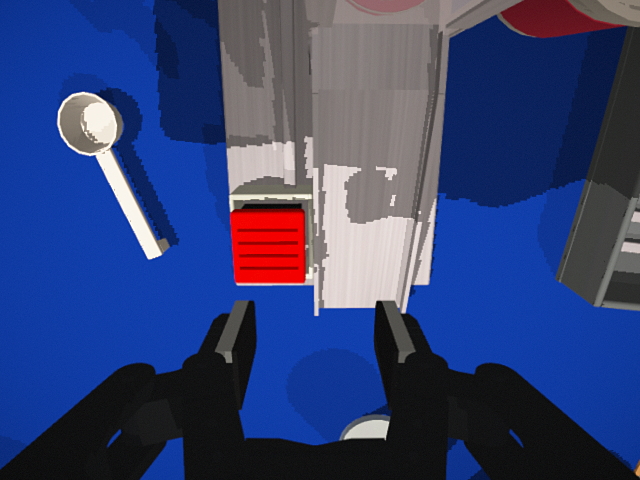

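View pics/s2.png

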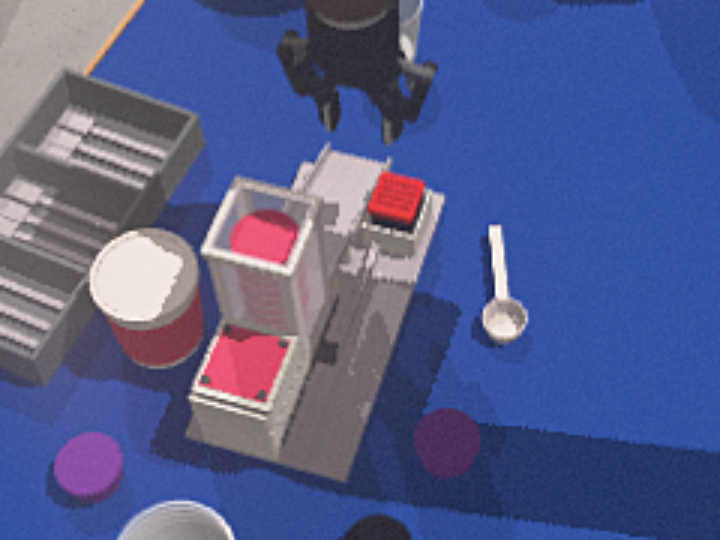

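play_rows(moves=[[55,[0,0.5,-0.03],0],[55,[0,1.0,-0.03],0],[55,[0,1.5,-0.03],0],[55,[0,1.75,-0.03],0],[55,[0,1.8,-0.03],0],[55,[0,1.8,-0.03],0],[55,[0,1.8,-0.03],0]])

```text
t: 5.38
tool_pos: [0.6162, 0.0481, 0.0808]
tcp_rot: [-1.26, 1.122, -1.125]
force: [0.6, -0.6, -0.5]
finger_gap: 0.0471
```

```bash
python3 - <<'E'
from h import *
s=monitor.observe();print(s["t"],s["tool_pos"],s["finger_gap"],s["force"])
p=cams.grab_frame("wrist");cv2.imwrite("pics/w3.png",p["image"][:,:,::-1])
q=cams.grab_frame("side");cv2.imwrite("pics/s3.png",cv2.resize(q["image"][200:380,160:400,::-1],None,fx=3,fy=3))
E
```

```text
5.3833 [0.61620622 0.04809182 0.08081956] 0.04713945558281161 [ 0.58009803 -0.61478981 -0.48008547]
```

View pics/w3.png

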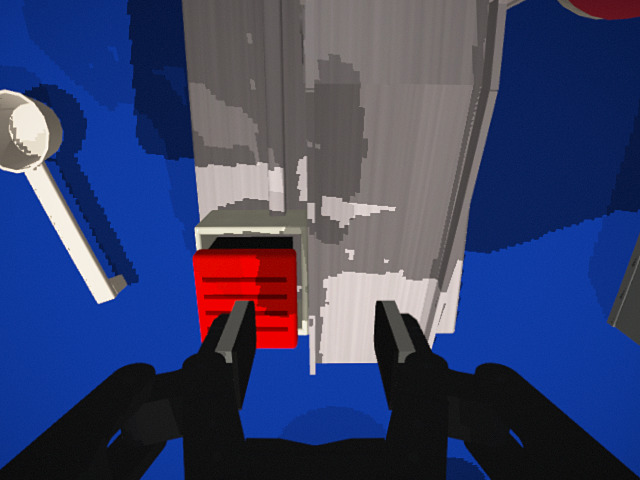

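View pics/s3.png

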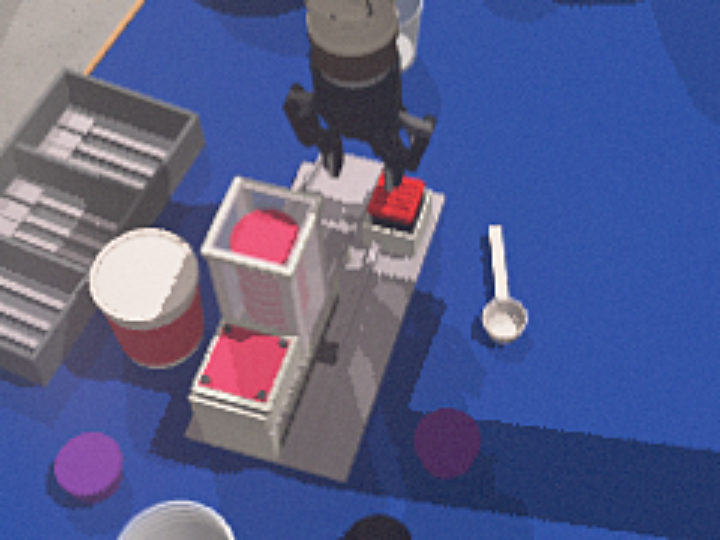

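```bash
python3 - <<'E'
from h import *
import pickle
s=monitor.observe()
p=cams.grab_frame("wrist");im=p["image"][:,:,::-1].copy()
m=np.array(p["mount"]);print(m.round(3))
f=240/np.tan(np.radians(p["fov_y"]/2));K=np.array([[f,0,p["cx"]],[0,f,p["cy"]],[0,0,1]])
T=Ro.from_rotvec(s["tcp_rot"]).as_matrix()
def pr(tool):
    mi=np.linalg.inv(m);c=(mi[:3,:3]@np.atleast_2d(tool).T).T+mi[:3,3]
    return cv2.projectPoints(c.reshape(-1,1,3),np.zeros(3),np.zeros(3),K,np.array(p["D"]))[0].reshape(-1,2)
for sg in (1,-1):
    q=pr([[a,-.004,sg*b] for a,b in [(-.011,.0235),(.011,.0235),(.011,.0375),(-.011,.0375)]])
    cv2.polylines(im,[q.astype(int)],True,(0,255,0),1)
th,t,R,e,k=rfit(pickle.load(open("obs.pkl","rb")))
def w2t(P): return (np.array(P)-s["tool_pos"])@T
def rect(x0,x1,y0,y1,z0,z1,c):
    P=[np.r_[R@np.array(a)+t,z] for a,z in [((x0,y0),z0),((x1,y0),z1),((x1,y1),z1),((x0,y1),z0)]]
    cv2.polylines(im,[pr(w2t(P)).astype(int)],True,c,1)
rect(-.173,-.127,.039,.083,.067,.067,(255,255,0))
rect(-.215,-.06,-.031,.031,.018,.068,(0,255,255))
cv2.imwrite("pics/w4.png",im)
E
```

```text
[[-0.002  0.951  0.31  -0.079]
 [ 0.    -0.31   0.951 -0.142]
 [ 1.     0.002  0.    -0.001]
 [ 0.     0.     0.     1.   ]]
```

View pics/w4.png

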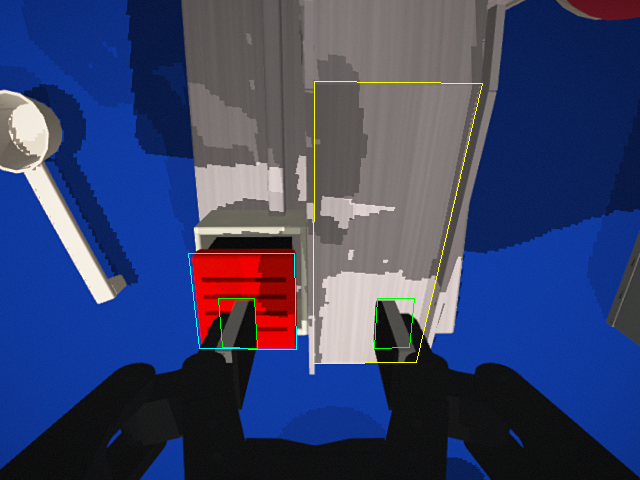

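play_rows(moves=[[55,[0,0.05,0],0],[55,[0,0.1,0],0],[55,[0,0.15,0],0],[55,[0,0.2,0],0],[55,[0,0.25,0],0],[55,[0,0.3,0],0],[55,[0,0.3,0],0],[55,[0,0.3,0],0]])

```text
t: 6.2
tool_pos: [0.6151, 0.0482, 0.067]
tcp_rot: [-1.262, 1.124, -1.123]
force: [0.3, -0.4, -0.5]
finger_gap: 0.0467
```

play_rows(moves=[[55,[0,0.02,0],0],[55,[0,0.04,0],0],[55,[0,0.06,0],0],[55,[0,0.08,0],0],[55,[0,0.1,0],0],[55,[0,0.12,0],0],[55,[0,0.14,0],0],[55,[0,0.14,0],0],[55,[0,0.14,0],0]])

```text
t: 6.95
tool_pos: [0.6153, 0.0482, 0.0618]
tcp_rot: [-1.262, 1.123, -1.123]
force: [-0.5, 0.5, 1.5]
finger_gap: 0.0468
```

play_rows(moves=[[55,[0,0.015,0],0],[55,[0,0.03,0],0],[55,[0,0.045,0],0],[55,[0,0.06,0],0],[55,[0,0.075,0],0],[55,[0,0.09,0],0],[55,[0,0.105,0],0],[55,[0,0.12,0],0],[55,[0,0.135,0],0],[55,[0,0.15,0],0],[55,[0,0.165,0],0],[55,[0,0.18,0],0]])

```text
t: 7.95
tool_pos: [0.6154, 0.0482, 0.0545]
tcp_rot: [-1.262, 1.123, -1.123]
force: [-1.5, -0.1, 4.9]
finger_gap: 0.047
```

```bash
python3 - <<'E'
from h import *
s=monitor.observe();print(s["t"],s["tool_pos"],s["finger_gap"],s["force"])
p=cams.grab_frame("wrist");cv2.imwrite("pics/w5.png",p["image"][:,:,::-1])
E
```

```text
7.95 [0.61535199 0.04820827 0.05448582] 0.047027002323061624 [-1.53144085 -0.09741131  4.8852712 ]
```

View pics/w5.png

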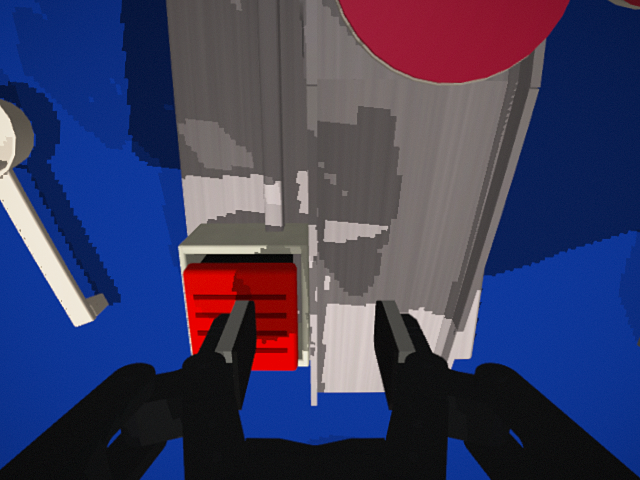

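play_rows(moves=[[55,[0,0.015,0],0],[55,[0,0.03,0],0],[55,[0,0.045,0],0],[55,[0,0.06,0],0],[55,[0,0.075,0],0],[55,[0,0.09,0],0],[55,[0,0.105,0],0],[55,[0,0.12,0],0],[55,[0,0.135,0],0],[55,[0,0.15,0],0],[55,[0,0.165,0],0],[55,[0,0.18,0],0]])

```text
t: 9.0
tool_pos: [0.6153, 0.0482, 0.0472]
tcp_rot: [-1.262, 1.123, -1.123]
force: [1.1, -0.6, 3.1]
finger_gap: 0.0472
```

play_rows(moves=[[55,[0,0.015,0],0],[55,[0,0.03,0],0],[55,[0,0.045,0],0],[55,[0,0.06,0],0],[55,[0,0.075,0],0],[55,[0,0.09,0],0],[55,[0,0.09,0],0],[55,[0,0.09,0],0],[55,[0,0.09,0],0]])

```text
t: 9.75
tool_pos: [0.6155, 0.0482, 0.0463]
tcp_rot: [-1.261, 1.122, -1.124]
force: [-3.5, 0.5, 15.9]
finger_gap: 0.047
```

```bash
python3 - <<'E'
from h import *
s=monitor.observe();print(s["t"],s["tool_pos"],s["finger_gap"],s["force"])
p=cams.grab_frame("wrist");cv2.imwrite("pics/w6.png",p["image"][:,:,::-1])
E
```

```text
9.75 [0.61545973 0.04817856 0.04628397] 0.04697132714937837 [-3.47098547  0.45501894 15.90469161]
```

View pics/w6.png

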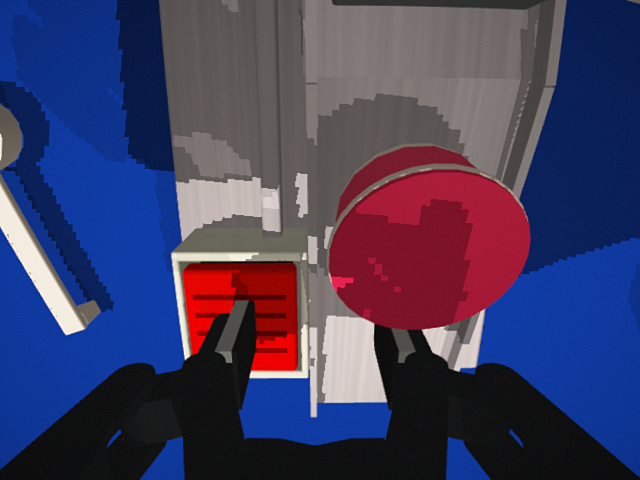

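```bash
python3 - <<'E'
from h import *
import pickle
th,t,R,e,k=rfit(pickle.load(open("obs.pkl","rb")))
for n in ["scene","side","wrist"]:
    s=monitor.observe()
    p=cams.grab_frame(n)
    if n=="side": cv2.imwrite("pics/s7.png",cv2.resize(p["image"][200:380,160:400,::-1],None,fx=3,fy=3))
    if n=="scene": cv2.imwrite("pics/c7.png",cv2.resize(p["image"][260:410,270:470,::-1],None,fx=4,fy=4))
    if n=="wrist": cv2.imwrite("pics/w7.png",p["image"][:,:,::-1])
    for q in ["pot","key_top"]:
        for d in nets.tip_of(q,p)[:3]:
            w=toworld(p,d["centre"],s);print(n,q,d["confidence"],(R.T@(w[:2]-t)).round(4),w[2].round(4))
print(s["t"],s["tool_pos"],s["force"])
E
```

```text
scene pot 0.85 [-0.1005 -0.0016] 0.0539
scene pot 0.21 [-0.1504  0.0014] 0.0396
scene key_top 0.73 [-0.3677 -0.0209] 0.0037
scene key_top 0.5 [ 0.0203 -0.1127] 0.0018
scene key_top 0.49 [-0.146   0.0609] 0.0511
side pot 0.68 [-0.0982 -0.0029] 0.0543
side key_top 0.67 [-0.1522  0.0621] 0.0459
side key_top 0.44 [-0.3679 -0.0216] -0.0001
side key_top 0.37 [-0.0986 -0.0056] 0.0549
wrist pot 0.73 [-0.1012 -0.0006] 0.053
wrist key_top 0.78 [-0.154   0.0591] 0.0465
10.1 [0.61540582 0.04819942 0.0462587 ] [-4.11595863 -0.62437845 16.78263448]
```

View pics/s7.png

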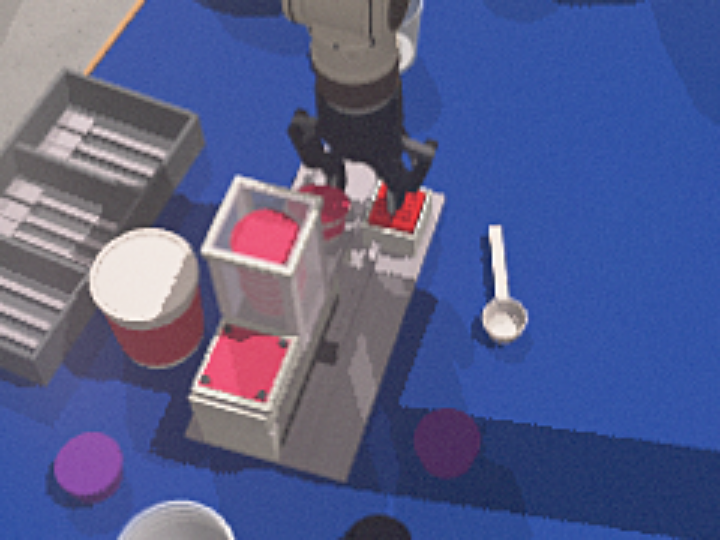

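View pics/c7.png

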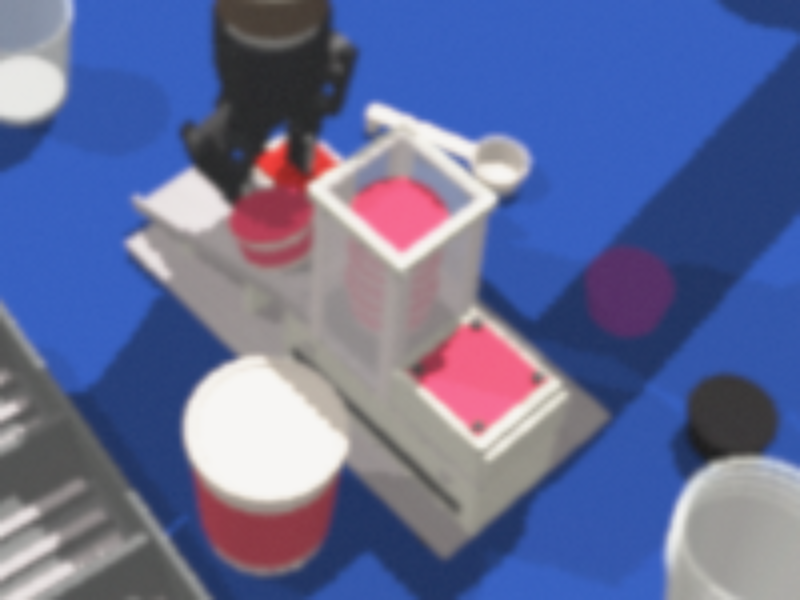

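View pics/w7.png

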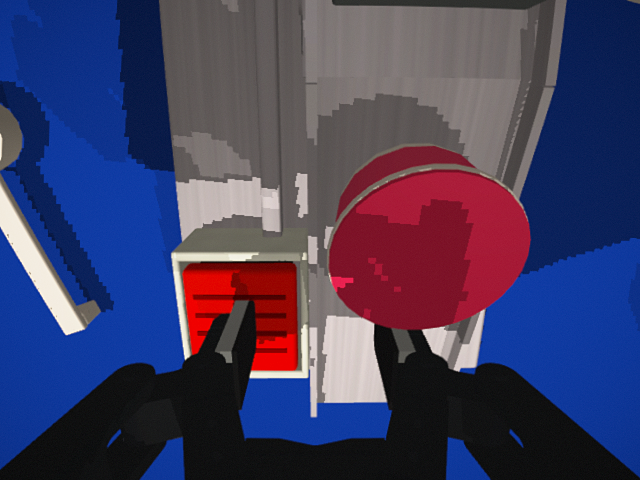

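```bash
python3 - <<'E'
from station import hand_in
print(hand_in())
E
```

```text
the job is handed in; nothing more can be done
None
```

I pressed the thumb key down to its hard stop with one finger, and the pot that came out is standing against the other finger in the chute. I handed the job in at about 10 s; no verdict is reported.

- **Key:** the force jumped from about 3 N to about 16 N over the last millimetre, well above the 3 to 7 N spring, so I take it as fully down. I could only measure about 16 mm of the 18 mm travel, because I didn't catch the exact moment of contact. The network put the key top at 46 to 51 mm above the counter, against 49 mm when fully down.
- **Pot:** all three cameras put its base at about x = -0.10 m, y = -0.002 m, 54 mm above the counter. Two wrist pictures 0.35 s apart look identical, so it is at rest, tilted only with the slope. I couldn't measure its force on the finger. The lid rim works out to about 2 mm from the finger's face, within the measuring error.
- **Rest of the scene:** the pictures show the rest of the stack still in the magazine. The arm stayed clear of everything else, and nothing appears moved in the final close-ups, though these don't cover the far side of the counter.

The only disagreement was a few false reports from the networks, such as one point about 0.5 m off and key guesses on other objects. I dropped those, and the remaining points fitted the dispenser to within 5 mm.

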